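# Load and fire a coupon impact tester

### The arm

A 6-joint arm with a two-finger parallel gripper is mounted at the origin on a cart in front of the work surface, level with it; the furniture and walls round the work are solid. World frame = base frame: x ahead of the robot, y to its left, z up, the work surface at z = 0. Lengths are in m, angles in rad, forces in N, time in s.
With the tool pointing down it reaches from about 0.35 to 0.85 m from the base axis. Payload 8.1 kg.
Tool frame: the origin (TCP) lies on the mounting face of the last link; the fingertips stand 186 mm ahead of it and the grasp point (between the pads) lies 167 mm ahead of it; y points along the fingers, x is the direction in which the jaws open and shut, and the axes are right-handed (so a half turn about y gives the same grasp; the last joint's range is limited). The gripper opens to 93 mm and grips with 3 to 60 N. Pads are 15 mm wide; open, the fingers measure 128 mm over their backs; the gripper's body (75 mm by 188 mm) begins 65 mm behind the grasp point.
Start: joints at [-1.277, 0.13, 1.488, -0, 1.523, -0.085], TCP at [0.222, -0.557, 0.405] pointing down, gripper open.
Joint ranges: [-2.96, 2.96], [-0.89, 2.26], [0.02, 2.5], [-1.34, 4.48], [0, 2.73], [-2.66, 2.66]. Speed limits (rad/s): [2.39, 2.39, 2.79, 3.14, 3.14, 3.14].

### API

Orientations are given as a rotation vector (axis times angle).
In Python, from plant import robot, imaging gives the robot as it stands.
- The arm moves only by the shell command python3 -m inch 'ROWS' [OPENING] [FORCE]. ROWS is JSON, a list of rows, each an object of numbers: "x", "y", "z": the shift along the tool's x, y, z in mm; "twist": the turn about the tool's y in rad. In form: [{"x": .., "y": .., "z": .., "twist": ..}, ...]. A call has 1 to 12 rows; each row shifts and turns the commanded pose from where the row before left it, along the tool's axes as they then stand; what a row does not reach is not made up. A row lasts 1/10 s, in which the tool goes at most 50 mm and 8.59 degrees, less where a joint would pass 70% of its speed; a pose out of reach is approached as far as the arm can. A call with a gripper value outside its range is refused whole. OPENING is the gripper command: -1 is shut, 1 is fully open, values between are in proportion, set as the call begins (- or left out, the last holds). The fingers move at their own pace and stop on an object; FORCE is the grip in N (left out, the last holds). Time passes only in rows, so rows that do not move let the fingers close. It gives the time, the measured TCP pose, the force and the opening at its end, in the units of the state.
- robot.read_state(): the state, without advancing time (a new reading comes with each control period).
- imaging.read_camera(name): name is "scene" or "top" or "wrist"; returns a dict with "color" (480x640x3 uint8, red, green, blue), "depth" (480x640 float32, m along the optical axis (not along the pixel's ray), 0 where there is no reading), "fx", "fy", "cx", "cy" (pixels), "rvec" (rotation vector, rad) and "tvec" (3), from world to camera coordinates, as OpenCV has them; the wrist camera has in their place "tool_from_camera" (4x4, takes a point from camera to tool coordinates, whose origin is the TCP and whose axes are the tool frame's). Camera axes: x right, y down, z forward; pixel columns grow to the right and rows downward; lengths in m; the calibration is good to about 2 mm. The wrist camera is an equidistant fisheye: a pixel r from the principal point sees the ray r / f radians off the axis. A picture is of the moment at which its call begins: read the wrist's pose just before it.
- robot.close_job(): hands the job in, once; it reports no verdict.
The state is a dict: "t": time; "q": joint angles; "dq": joint speeds; "joint_torque": joint torques, N m; "tool_pos": TCP position; "orientation": TCP orientation; "force": force on the tool from outside, world axes, zero at the start; "wrist_torque": the same for the moment, N m; "opening": finger opening in m.
Only numpy, scipy, OpenCV 4.12 (cv2) and the standard library are available. Lean on these libraries where they do the work, as an engineer would, in place of code of your own. Each camera call takes 0.05 s, during which the arm holds its last target.

### The job

Pull the bottom coupon out of the stack magazine through its slot, leaving the others in the magazine, and lay it flat lengthwise on the tester's bed, between the striker and the gauge block, without pushing the gauge block. Then draw the striker back by its handle until the sear catches, let go so that it stays cocked, and press the sear's pad to fire it, so that the struck coupon throws the gauge block along its scale. Move the gauge block only by the strike: never touch it, keep off the coupon and the handle when it fires, and leave the other things on the bench where they are.

Things in the scene. Friction and masses are not known exactly. Their poses are not given: they have to be found in the camera images.
- magazine: Fixed stack magazine, 130 x 84 x 62 mm. Origin: under the centre of its 104 x 45 mm well, at the table. Coupons lie along its x on a floor 24 mm above the table. At its -x end a gate (outer face x = -58 mm) holds back all but the bottom one, which slides out towards the magazine's -x through the 16 mm high slot; pulled 76 mm from its start it is out and can be lifted.
- coupon_a: The bottom coupon: loose plain grey plastic bar 100 x 40 x 12 mm, 80 g, long along its x. Origin: centre of its underside. At the start its front 30 mm overhang out of the slot (magazine's -x), underside 24 mm above the table: grip it there across its 40 mm width, about 35 mm from its centre.
- coupon_b: A coupon like the bottom one, second in the stack; stays in the magazine (it drops 12 mm as the bottom one leaves). Origin: centre of its underside.
- coupon_c: The top coupon of the stack, likewise; stays in the magazine.
- tester: Fixed impact tester on a base plate 90 (x) x 450 (y) x 10 mm; it strikes along its own +y. Origin: at the table on the strike axis; the plate spans y = -269 to +181 mm. From -y to +y: sear pad, striker with handle, bed, gauge block. Along the bed there is room for 118 mm between the resting striker's nose (y = -8 mm) and the gauge face (y = 110 mm).
- bed_center (a point): Where the centre of the coupon's underside belongs, its length along the tester's y: bed top, tester (0, 51, 30) mm, axes as the tester's. The bed is 28 mm wide: the coupon overhangs 6 mm each side, 20 mm above the base plate. Two flared guide cheeks, 45 mm apart, tops 47 mm above the table, flank the middle 34 mm only; the coupon's end 30 mm are free for fingers.
- striker (a joint): Striker slide, m: 0 at rest, positive when drawn back along the tester's -y. Spring about 360 N/m, so about 16 N when cocked. The sear catches when it has been drawn about 0.048 (stop at 0.056); let go there, it stays cocked at about 0.045. When fired it may shoot past 0 to -0.035 and comes back to about 0.
- striker_grip (a point): Point in the striker's upright black handle, a rounded plate 44 (tester x) x 14 (tester y) x 38 mm high; the handle's top is 97 mm above the table and its underside 59 mm; this point is 86 mm above the table, in the middle of the plate. It moves with the striker; at rest it is at tester y = -72 mm. Axes as the tester's.
- sear (a joint): Sear rocker angle, rad: 0 at rest (sprung back), positive as the pad is pressed down, stop at 0.32. With the pad pressed some 8 to 9 mm down (0.2 to 0.22) the striker flies off; the spring under the pad pushes up with only 2 to 4 N.
- sear_pad (a point): Centre of the top of the sear's ribbed steel pad, 34 (tester x) x 30 (tester y) mm, 53 mm above the table at rest, at tester y = -238 mm. Press straight down.
- gauge (a joint): Gauge block slide, m: 0 at the start; grows along the tester's +y to 0.043. Held only by friction (0.6 N), it stays where it is thrown.
- gauge_face (a point): Centre of the face of the steel gauge block that looks at the coupon (-y); the block is 36 mm wide (tester x), 20 mm long, top 51 mm above the table, and straddles the bed.
- beaker: Bystander: clear beaker, 56 mm wide, 70 mm high. Origin: centre of its underside.
- marker: Bystander: marker pen lying down, 135 x 17 x 16 mm, long along its y. Origin: centre of its underside.
- timer: Bystander: white lab timer lying flat, 64 x 62 x 19 mm. Origin: centre of its underside.
Mind the look-alikes: they are no part of the job. What is shaped like the magazine but red or turquoise is not meant.

How it is judged:
By the outcome, as a careful person would: the job done as asked, in the order asked, and still so for the second after the job is handed in, with the robot touching nothing.
It also fails if it takes over 67 s, if anything falls off the work surface, if the arm or the gripper's body presses on something with over 40 N, if the wrist force passes 120 N, or if a joint passes its speed limit or range.

## Working session

There is one attempt and no reset: what is moved stays moved. The work goes in short steps, Python scripts to look and compute and a shell command to move; the robot and the scene stay as the last step left them, time stands still between calls to the robot, and variables do not carry over. Pictures are saved under pics/ and viewed, and the job is handed in when it is done.

```bash
ls; mkdir -p pics; python3 - <<'E'
from plant import robot, imaging
import cv2,numpy as np
s=robot.read_state()
print({k:np.round(v,3) for k,v in s.items()})
for n in ["scene","top","wrist"]:
    c=imaging.read_camera(n); cv2.imwrite(f"pics/{n}0.png",c["color"][:,:,::-1]); np.savez(f"{n}0.npz",**c)
    print(n,c["fx"],c["cx"],c["cy"],c.get("rvec"),c.get("tvec"),c.get("tool_from_camera"))
E
```

```text
pics
{'t': np.float64(0.0), 'q': array([-1.277,  0.131,  1.489, -0.   ,  1.523, -0.085]), 'dq': array([-0.001,  0.   , -0.001, -0.   ,  0.   , -0.   ]), 'joint_torque': array([-2.0000e-03, -5.5986e+01, -4.9175e+01,  7.7000e-02,  3.6000e-02,
       -0.0000e+00]), 'tool_pos': array([ 0.222, -0.557,  0.404]), 'orientation': array([-1.364,  0.927, -0.924]), 'force': array([ 0.062,  0.036, -0.192]), 'wrist_torque': array([-0.004,  0.006,  0.037]), 'opening': np.float64(0.093)}
scene 515.4558447555182 318.2958599452705 236.95374347973961 [ 0.67008849 -2.42505455  1.4269659 ] [0.46881832 0.18417464 1.83701095] None
top 532.167597472485 313.3160720548654 244.96183322161312 [ 2.18986395 -2.18939905  0.07210539] [0.09636202 0.51272257 1.7808272 ] None
wrist 371.64829954431775 325.7110492897242 231.89571031874019 None None [[ 9.99999658e-01 -7.61142720e-04 -3.23775760e-04  9.28905269e-04]
 [ 8.25885695e-05 -2.97601248e-01  9.54690259e-01  2.03815024e-02]
 [-8.23011611e-04 -9.54689959e-01 -2.97601083e-01  8.27378032e-02]
 [ 0.00000000e+00  0.00000000e+00  0.00000000e+00  1.00000000e+00]]
```

View pics/scene0.png

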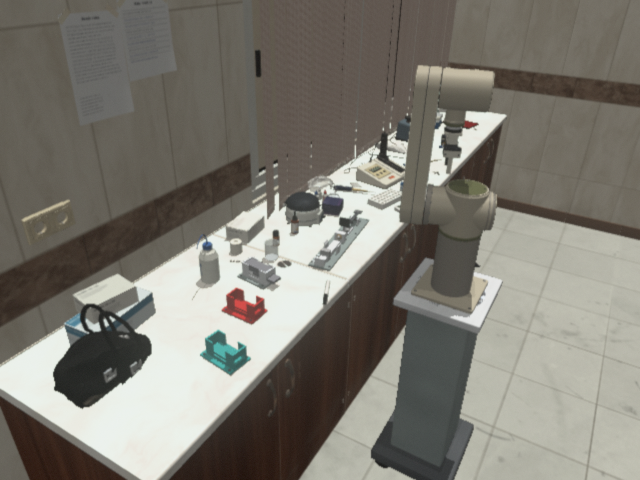

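View pics/top0.png

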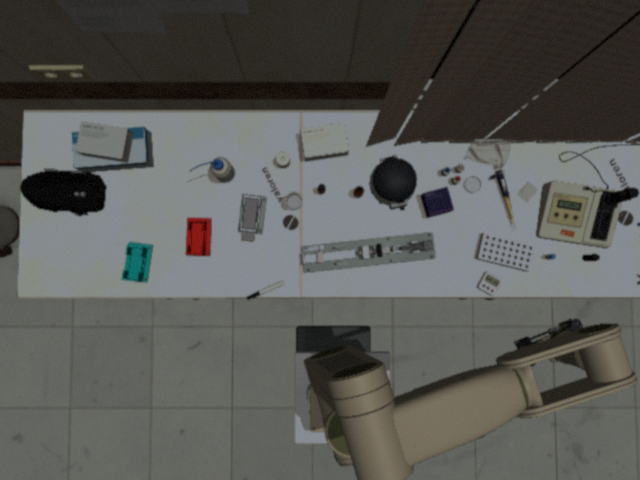

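View pics/wrist0.png

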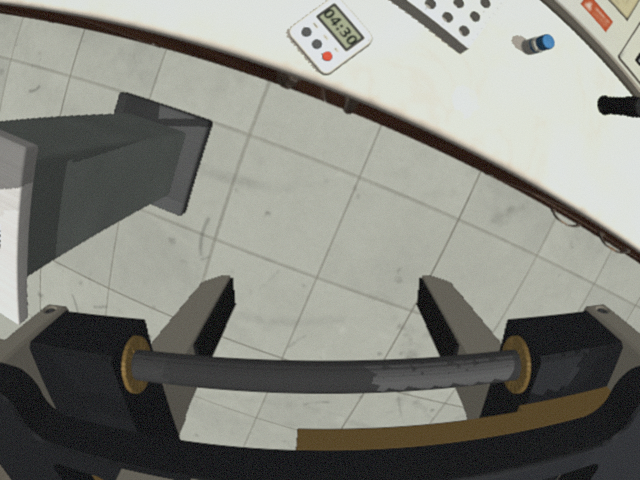

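Three magazine-shaped things show up in the top view: grey (252,215), red (199,237) and turquoise (138,262). By the description it's the grey one. The tester runs along (302..436, 252). I'll check both in a close crop.

```bash
python3 - <<'E'
import cv2,numpy as np
im=cv2.imread("pics/top0.png")
a=cv2.resize(im[185:250,225:305],None,fx=8,fy=8,interpolation=cv2.INTER_CUBIC);cv2.imwrite("pics/c1.png",a)
a=cv2.resize(im[225:280,295:445],None,fx=5.3,fy=5.3,interpolation=cv2.INTER_CUBIC);cv2.imwrite("pics/c2.png",a)
im=cv2.imread("pics/scene0.png")
a=cv2.resize(im[200:300,230:380],None,fx=5.3,fy=5.3,interpolation=cv2.INTER_CUBIC);cv2.imwrite("pics/c3.png",a)
E
```

```text
(no output)
```

View pics/c1.png

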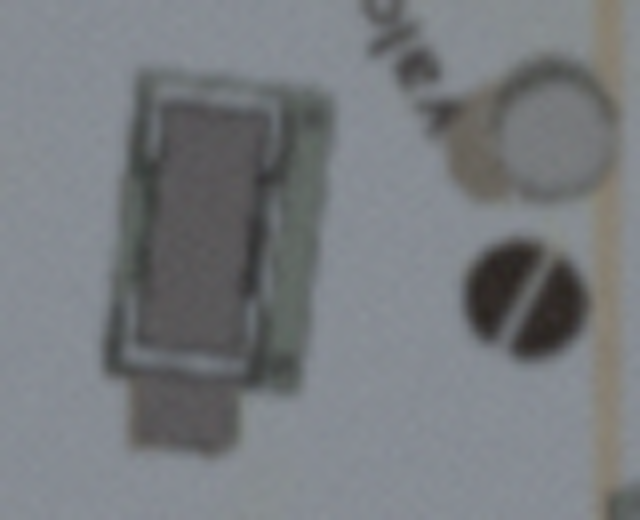

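View pics/c2.png

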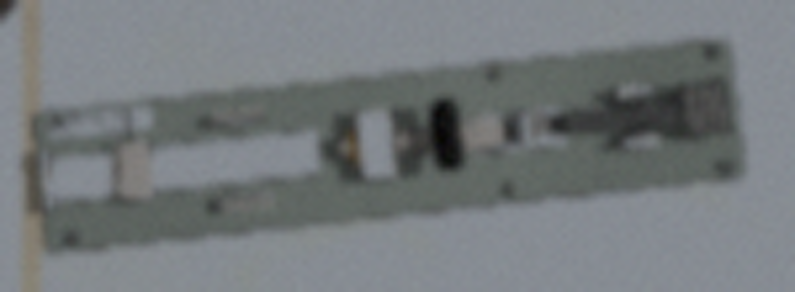

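View pics/c3.png

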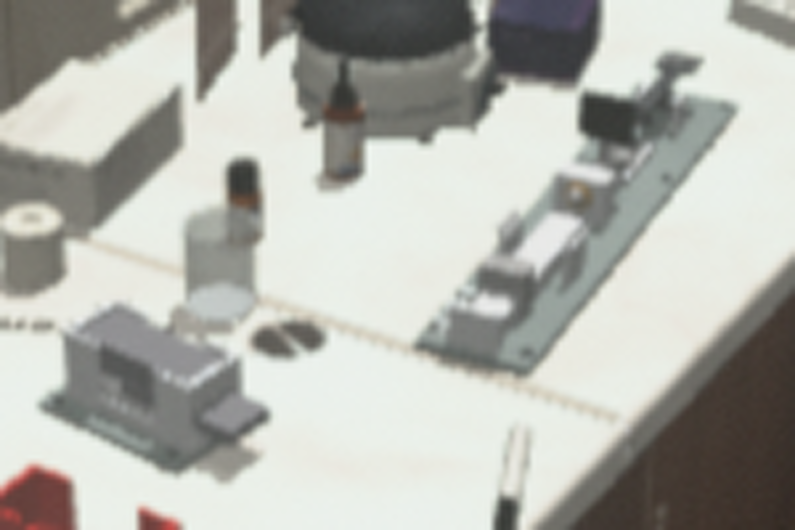

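```bash
cat > h.py <<'E'
import numpy as np,cv2
from scipy.spatial.transform import Rotation as R
def ray(c,u,v):
    K=np.array([[c["fx"],0,c["cx"]],[0,c["fy"],c["cy"]],[0,0,1]])
    Rm=R.from_rotvec(c["rvec"]).as_matrix()
    o=-Rm.T@c["tvec"]; d=Rm.T@np.linalg.solve(K,[u,v,1.]); return o,d
def onplane(c,u,v,z):
    o,d=ray(c,u,v); return (o+d*(z-o[2])/d[2])
def proj(c,p):
    Rm=R.from_rotvec(c["rvec"]).as_matrix(); q=Rm@np.asarray(p)+c["tvec"]
    return c["fx"]*q[0]/q[2]+c["cx"],c["fy"]*q[1]/q[2]+c["cy"]
# wrist
def wray(c,s,u,v):
    x=(u-c["cx"])/c["fx"]; y=(v-c["cy"])/c["fy"]; th=np.hypot(x,y)
    d=np.array([np.sin(th)*x/th,np.sin(th)*y/th,np.cos(th)]) if th>1e-9 else np.array([0,0,1.])
    T=c["tool_from_camera"]; Rt=R.from_rotvec(s["orientation"]).as_matrix()
    return np.array(s["tool_pos"])+Rt@T[:3,3], Rt@T[:3,:3]@d
def wplane(c,s,u,v,z):
    o,d=wray(c,s,u,v); return o+d*(z-o[2])/d[2]
def wproj(c,s,p):
    T=c["tool_from_camera"]; Rt=R.from_rotvec(s["orientation"]).as_matrix()
    q=Rt.T@(np.asarray(p)-s["tool_pos"]); q=T[:3,:3].T@(q-T[:3,3]); q/=np.linalg.norm(q)
    th=np.arccos(q[2]); n=np.hypot(q[0],q[1]); return c["fx"]*th*q[0]/n+c["cx"],c["fy"]*th*q[1]/n+c["cy"]
E
python3 - <<'E'
from h import *
c=np.load("top0.npz"); im=c["color"][:,:,::-1].copy()
s=5.3
print("cam",ray(c,300,240))
for n,u,v in [("tl",38,110),("tr",733,40),("br",742,180),("bl",47,250)]:
    print(n,onplane(c,295+u/s-.4,225+v/s-.4,.01).round(4))
hsv=cv2.cvtColor(im,cv2.COLOR_BGR2HSV)
# tester plate mask: greenish
for p in [(250,370),(240,330),(215,262)]: print(im[p],hsv[p])
m=((im[:,:,1].astype(int)-im[:,:,2]>6)&(im[:,:,1]>=im[:,:,0])).astype(np.uint8)
m[:, :230]=0; m[:,445:]=0;m[:190]=0;m[285:]=0
m=cv2.morphologyEx(m,cv2.MORPH_CLOSE,np.ones((9,9)))
n,l,st,ce=cv2.connectedComponentsWithStats(m)
for i in range(1,n):
    if st[i,4]>100:
        pts=np.argwhere(l==i)[:,::-1].astype(np.float32); b=cv2.boxPoints(cv2.minAreaRect(pts))
        print(st[i],b.tolist()); W=np.array([onplane(c,*q,.005) for q in b]);print(W.round(4), np.linalg.norm(W-np.roll(W,1,0),axis=1).round(4))
s=8
for n,u,v in [("well coupon front l",130,452),("fr",238,455),("body lf",108,375),("body lb",140,75)]:
    print(n,onplane(c,225+u/s-.4,185+v/s-.4,.036 if 'b' not in n else .062).round(4))
E
```

```text
cam (array([0.39751189, 0.09951148, 1.80986114]), array([ 0.07339521,  0.02333291, -0.99738747]))
tl [0.5118 0.1356 0.01  ]
tr [ 0.5568 -0.3096  0.01  ]
br [ 0.4671 -0.3141  0.01  ]
bl [0.4224 0.1297 0.01  ]
[84 87 87] [30  9 87]
[141 136 130] [104  20 141]
[ 99 104  97] [ 69  17 104]
[259 197   7  37 127] [[257.9267883300781, 232.65853881835938], [261.9267883300781, 196.65853881835938], [265.7682800292969, 197.08535766601562], [261.7682800292969, 233.08535766601562]]
[[0.5553 0.2849 0.005 ]
 [0.6788 0.2721 0.005 ]
 [0.6774 0.259  0.005 ]
 [0.5539 0.2719 0.005 ]] [0.0132 0.1241 0.0132 0.1241]
[ 303  234  132   46 2241] [[300.37841796875, 247.270263671875], [430.27032470703125, 225.62159729003906], [436.5135498046875, 263.0810546875], [306.62164306640625, 284.729736328125]]
[[ 0.5056  0.1404  0.005 ]
 [ 0.5796 -0.3021  0.005 ]
 [ 0.4519 -0.3215  0.005 ]
 [ 0.3786  0.1191  0.005 ]] [0.1287 0.4486 0.1291 0.4466]
well coupon front l [0.5243 0.3386 0.036 ]
fr [0.5231 0.2935 0.036 ]
body lf [0.5542 0.3444 0.062 ]
body lb [0.6789 0.3324 0.062 ]
```

```bash
cat >> h.py <<'E'
def delta(s,p,xdir=None,h=0.167):
    """rows in tool axes to bring grasp point to p (tool down), xdir wanted jaw dir (xy)"""
    Rt=R.from_rotvec(s["orientation"]).as_matrix()
    g=np.array(s["tool_pos"])+Rt[:,1]*h
    out={"now_grasp":g.round(4),"tool_axes":Rt.round(3).tolist(),"shift_mm":(Rt.T@(np.asarray(p)-g)*1000).round(1)}
    if xdir is not None:
        x=np.array([*xdir,0.]);x/=np.linalg.norm(x); q=Rt.T@x
        for sg in (1,-1):
            a=np.arctan2(-sg*q[2],sg*q[0]); out[f"twist{sg}"]=round(a,4)
    return out
E
python3 - <<'E'
from plant import robot
from h import *
s=robot.read_state()
o=delta(s,[.5386,.3145,.20],(0.097,.995)); print(o)
E
```

```text
{'now_grasp': array([ 0.2218, -0.5571,  0.2369]), 'tool_axes': [[0.37, -0.0, 0.929], [-0.929, 0.001, 0.37], [-0.001, -1.0, 0.0]], 'shift_mm': array([-692.6,   38. ,  616.6]), 'twist1': np.float64(-2.6656), 'twist-1': np.float64(0.476)}
```

```bash
python3 -m inch '[{"x":-18,"z":16},{"x":-34,"z":30},{"x":-34,"z":30},{"x":-34,"z":30},{"x":-34,"z":30},{"x":-34,"z":30},{"x":-34,"z":30},{"x":-34,"z":30},{"x":-34,"z":30},{"x":-34,"z":30},{"x":-34,"z":30},{"x":-34,"z":30}]' 0.3
python3 -m inch '[{"x":-34,"z":30},{"x":-34,"z":30},{"x":-34,"z":30},{"x":-34,"z":30},{"x":-34,"z":30},{"x":-34,"z":30},{"x":-34,"z":30},{"x":-34,"z":30},{"x":-17,"z":15},{"twist":-0.08},{"twist":-0.15},{"twist":-0.15}]'
python3 -m inch '[{"twist":-0.15},{"twist":-0.15},{"twist":-0.15},{"twist":-0.15},{"twist":-0.15},{"twist":-0.15},{"twist":-0.15},{"twist":-0.15},{"twist":-0.15},{"twist":-0.15},{"twist":-0.15},{"twist":-0.15}]'
python3 -m inch '[{"twist":-0.15},{"twist":-0.15},{"twist":-0.10},{"twist":-0.08},{},{}]'
```

```text
$[0]: bad value
$[0]: bad value
$[0]: bad value
$[0]: bad value
```

```bash
python3 - <<'E'
from plant import robot,imaging
from h import *
s=robot.read_state()
o=delta(s,[.5386,.3145,.20],(0.097,.995)); print(o)
c=imaging.read_camera("wrist"); cv2.imwrite("pics/w1.png",c["color"][:,:,::-1]); np.savez("w1.npz",**c); np.save("w1s.npy",s,allow_pickle=True)
E
```

```text
{'now_grasp': array([ 0.2218, -0.5571,  0.2369]), 'tool_axes': [[0.37, -0.0, 0.929], [-0.929, 0.001, 0.37], [-0.001, -1.0, 0.0]], 'shift_mm': array([-692.6,   38. ,  616.6]), 'twist1': np.float64(-2.6656), 'twist-1': np.float64(0.476)}
```

View pics/w1.png

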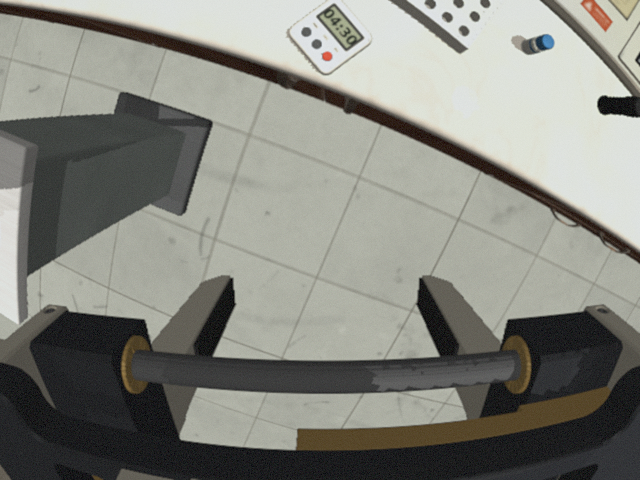

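The calls were refused and nothing moved, so the view is the same as at the start. Each row probably needs all four keys.

```bash
python3 -m inch '[{"x":-18,"y":0,"z":16,"twist":0},{"x":-34,"y":0,"z":30,"twist":0},{"x":-34,"y":0,"z":30,"twist":0},{"x":-34,"y":0,"z":30,"twist":0},{"x":-34,"y":0,"z":30,"twist":0},{"x":-34,"y":0,"z":30,"twist":0},{"x":-34,"y":0,"z":30,"twist":0},{"x":-34,"y":0,"z":30,"twist":0},{"x":-34,"y":0,"z":30,"twist":0},{"x":-34,"y":0,"z":30,"twist":0},{"x":-34,"y":0,"z":30,"twist":0},{"x":-34,"y":0,"z":30,"twist":0}]' 0.3
```

```text
t: 1.4
tool_pos: [0.3985, -0.0635, 0.4049]
orientation: [-1.365, 0.925, -0.927]
force: [0.2, -0.7, -0.4]
opening: 0.0605
```

```bash
python3 -m inch '[{"x":-34,"y":0,"z":30,"twist":0},{"x":-34,"y":0,"z":30,"twist":0},{"x":-34,"y":0,"z":30,"twist":0},{"x":-34,"y":0,"z":30,"twist":0},{"x":-34,"y":0,"z":30,"twist":0},{"x":-34,"y":0,"z":30,"twist":0},{"x":-34,"y":0,"z":30,"twist":0},{"x":-34,"y":0,"z":30,"twist":0},{"x":-17,"y":0,"z":15,"twist":0},{"x":0,"y":0,"z":0,"twist":-0.08},{"x":0,"y":0,"z":0,"twist":-0.15},{"x":0,"y":0,"z":0,"twist":-0.15}]'
python3 -m inch '[{"x":0,"y":0,"z":0,"twist":-0.15},{"x":0,"y":0,"z":0,"twist":-0.15},{"x":0,"y":0,"z":0,"twist":-0.15},{"x":0,"y":0,"z":0,"twist":-0.15},{"x":0,"y":0,"z":0,"twist":-0.15},{"x":0,"y":0,"z":0,"twist":-0.15},{"x":0,"y":0,"z":0,"twist":-0.15},{"x":0,"y":0,"z":0,"twist":-0.15},{"x":0,"y":0,"z":0,"twist":-0.15},{"x":0,"y":0,"z":0,"twist":-0.15},{"x":0,"y":0,"z":0,"twist":-0.15},{"x":0,"y":0,"z":0,"twist":-0.15}]'
python3 -m inch '[{"x":0,"y":0,"z":0,"twist":-0.15},{"x":0,"y":0,"z":0,"twist":-0.15},{"x":0,"y":0,"z":0,"twist":-0.10},{"x":0,"y":0,"z":0,"twist":-0.08},{"x":0,"y":0,"z":0,"twist":0},{"x":0,"y":0,"z":0,"twist":0}]'
python3 - <<'E'
from plant import robot,imaging
from h import *
s=robot.read_state()
o=delta(s,[.5386,.3145,.20],(0.097,.995)); print(o)
c=imaging.read_camera("wrist"); cv2.imwrite("pics/w2.png",c["color"][:,:,::-1]); np.savez("w2.npz",**c); np.save("w2s.npy",s,allow_pickle=True)
E
```

```text
t: 2.6
tool_pos: [0.5284, 0.2979, 0.4042]
orientation: [-1.478, 0.63, -0.629]
force: [0.4, -0.3, -0.3]
opening: 0.0604
t: 3.8
tool_pos: [0.5284, 0.2975, 0.4044]
orientation: [-1.428, -0.774, 0.775]
force: [-0.6, 0.3, 0.0]
opening: 0.0605
t: 4.4
tool_pos: [0.5284, 0.2975, 0.4045]
orientation: [-1.257, -1.131, 1.132]
force: [0.2, 0.3, -0.0]
opening: 0.0604
{'now_grasp': array([0.5283, 0.2975, 0.2375]), 'tool_axes': [[0.105, -0.0, -0.994], [0.994, -0.0, 0.105], [-0.0, -1.0, 0.0]], 'shift_mm': array([18. , 37.5, -8.4]), 'twist1': np.float64(-0.0081), 'twist-1': np.float64(3.1335)}
```

View pics/w2.png

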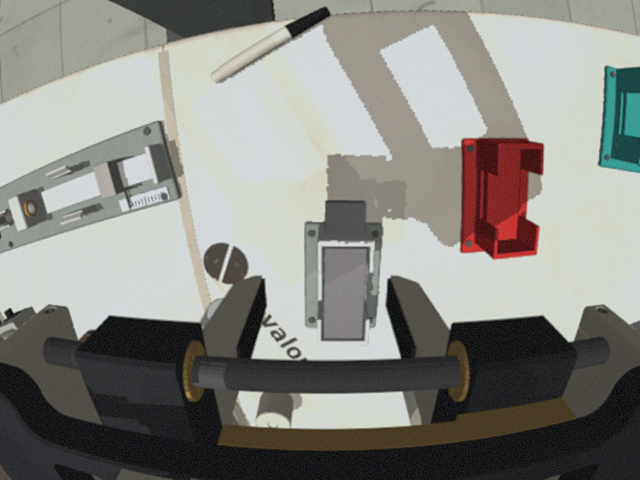

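The wrist view shows the grey magazine at about (343,275), with its bottom coupon overhanging at (346,216) away from the red one at (500,200). Next I'll measure the corners in a close crop.

```bash
python3 - <<'E'
from h import *
im=cv2.imread("pics/w2.png")
cv2.imwrite("pics/c4.png",cv2.resize(im[190:360,295:400],None,fx=3.5,fy=3.5,interpolation=cv2.INTER_CUBIC))
cv2.imwrite("pics/c5.png",cv2.resize(im[190:245,310:390],None,fx=8,fy=8,interpolation=cv2.INTER_CUBIC))
E
```

```text
(no output)
```

View pics/c4.png

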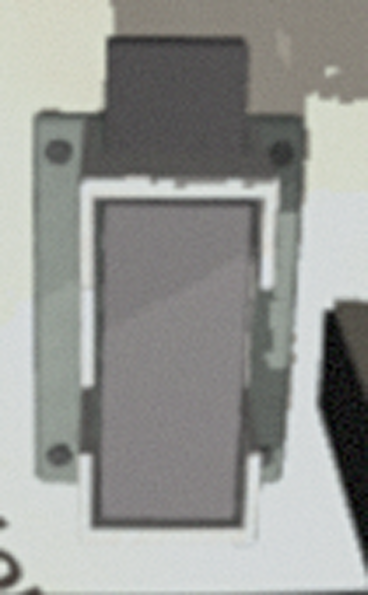

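View pics/c5.png

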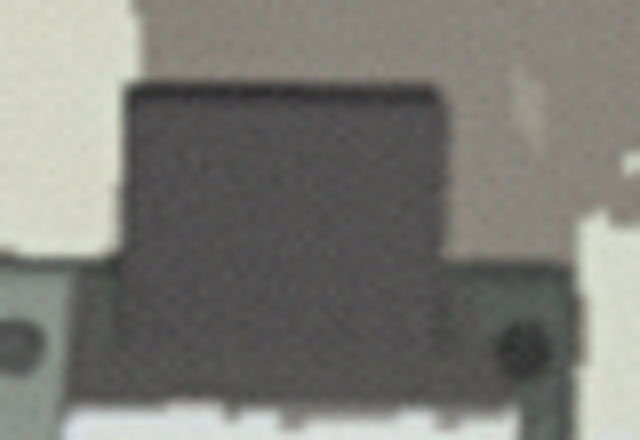

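```bash
python3 - <<'E'
from h import *
c=np.load("w2.npz"); s=np.load("w2s.npy",allow_pickle=True).item()
f=lambda u,v,z:wplane(c,s,310+u/8-.45,190+v/8-.45,z)
for u,v,z in [(126,102,.036),(443,102,.036),(122,240,.036),(443,240,.036)]: print(f(u,v,z).round(4))
g=lambda u,v,z:wplane(c,s,295+u/3.5-.4,190+v/3.5-.4,z)
print("coupon c top")
P=[g(*q,.060) for q in [(103,201),(252,201),(243,523),(97,523)]];print(np.round(P,4))
print("gate/body top");
for q in [(82,182),(280,182),(82,540),(258,540)]: print(g(*q,.062).round(4))
print("plate");
for q in [(36,113),(304,117),(36,478)]: print(g(*q,.006).round(4))
f0=(f(126,102,.036)+f(443,102,.036))/2; print(f0)
E
```

```text
[0.5235 0.2964 0.036 ]
[0.5274 0.3344 0.036 ]
[0.5405 0.2941 0.036 ]
[0.5446 0.333  0.036 ]
coupon c top
[[0.5601 0.2914 0.06  ]
 [0.5643 0.3307 0.06  ]
 [0.6658 0.3217 0.06  ]
 [0.6608 0.2787 0.06  ]]
gate/body top
[0.5536 0.2865 0.062 ]
[0.5591 0.3383 0.062 ]
[0.6651 0.2737 0.062 ]
[0.6712 0.3257 0.062 ]
plate
[0.549  0.2719 0.006 ]
[0.5588 0.3528 0.006 ]
[0.6762 0.2557 0.006 ]
[0.52545558 0.31539833 0.036     ]
```

```bash
python3 -m inch '[{"x":8,"y":15,"z":-4,"twist":0},{"x":10,"y":30,"z":-5,"twist":0},{"x":0,"y":40,"z":0,"twist":0},{"x":0,"y":35,"z":0,"twist":0},{"x":0,"y":10,"z":0,"twist":0},{"x":0,"y":0,"z":0,"twist":0}]'
python3 - <<'E'
from plant import robot,imaging
from h import *
s=robot.read_state()
o=delta(s,[.540,.3138,.03]); print(o)
c=imaging.read_camera("wrist"); cv2.imwrite("pics/w3.png",c["color"][:,:,::-1]); np.savez("w3.npz",**c); np.save("w3s.npy",s,allow_pickle=True)
E
```

```text
t: 5.05
tool_pos: [0.5384, 0.3143, 0.2719]
orientation: [-1.255, -1.129, 1.137]
force: [-0.5, -0.2, 0.7]
opening: 0.0606
{'now_grasp': array([0.5376, 0.314 , 0.1049]), 'tool_axes': [[0.103, -0.005, -0.995], [0.995, -0.002, 0.103], [-0.003, -1.0, 0.004]], 'shift_mm': array([ 0.3, 74.9, -2.7])}
```

View pics/w3.png

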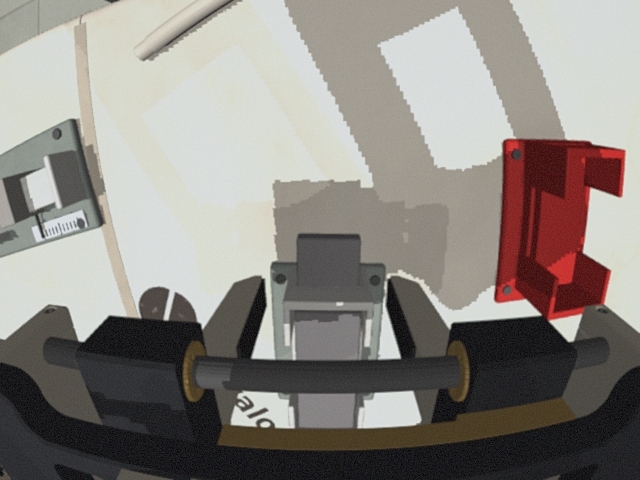

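The coupon's front end runs from (299,238) to (361,238), centred between the fingers (265 to 387). I'll go down and grip.

```bash
python3 - <<'E'
from h import *
c=np.load("w3.npz"); s=np.load("w3s.npy",allow_pickle=True).item()
for q in [(299,239),(361,239)]: print(wplane(c,s,*q,.036).round(4))
E
python3 -m inch '[{"x":0,"y":20,"z":-1,"twist":0},{"x":0,"y":25,"z":0,"twist":0},{"x":0,"y":20,"z":0,"twist":0},{"x":0,"y":9,"z":0,"twist":0},{"x":0,"y":0,"z":0,"twist":0},{"x":0,"y":0,"z":0,"twist":0}]'
python3 -m inch '[{"x":0,"y":0,"z":0,"twist":0},{"x":0,"y":0,"z":0,"twist":0},{"x":0,"y":0,"z":0,"twist":0},{"x":0,"y":0,"z":0,"twist":0}]' -0.6 25
```

```text
[0.5239 0.2976 0.036 ]
[0.5278 0.3354 0.036 ]
t: 5.7
tool_pos: [0.5411, 0.3149, 0.2028]
orientation: [-1.257, -1.135, 1.131]
force: [0.1, 0.6, 0.5]
opening: 0.0604
t: 6.1
tool_pos: [0.5406, 0.3145, 0.2016]
orientation: [-1.256, -1.134, 1.132]
force: [-1.0, -0.6, 3.8]
opening: 0.0401
```

```bash
python3 -m inch '[{"x":0,"y":0,"z":3,"twist":0},{"x":0,"y":0,"z":8,"twist":0},{"x":0,"y":0,"z":10,"twist":0},{"x":0,"y":0,"z":10,"twist":0},{"x":0,"y":0,"z":10,"twist":0},{"x":0,"y":0,"z":10,"twist":0},{"x":0,"y":0,"z":10,"twist":0},{"x":0,"y":0,"z":10,"twist":0},{"x":0,"y":0,"z":10,"twist":0},{"x":0,"y":0,"z":5,"twist":0},{"x":0,"y":0,"z":0,"twist":0},{"x":0,"y":0,"z":0,"twist":0}]' - 30
python3 - <<'E'
from plant import robot,imaging
from h import *
s=robot.read_state()
print(delta(s,[.540,.3138,.03]))
c=imaging.read_camera("wrist"); cv2.imwrite("pics/w4.png",c["color"][:,:,::-1]); np.savez("w4.npz",**c); np.save("w4s.npy",s,allow_pickle=True)
E
```

```text
t: 7.3
tool_pos: [0.4546, 0.3232, 0.2006]
orientation: [-1.256, -1.133, 1.134]
force: [-0.3, -0.1, -1.9]
opening: 0.0395
{'now_grasp': array([0.4545, 0.3232, 0.0336]), 'tool_axes': [[0.102, -0.0, -0.995], [0.995, -0.0, 0.102], [-0.0, -1.0, 0.0]], 'shift_mm': array([ -0.6,   3.6, -86. ])}
```

View pics/w4.png

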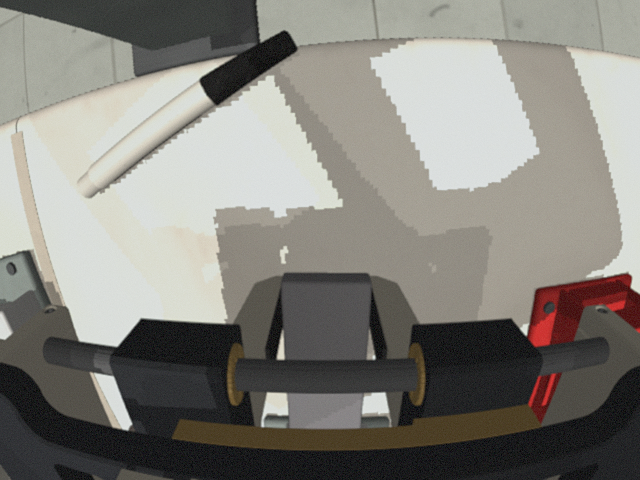

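```bash
python3 - <<'E'
from h import *
c=np.load("w4.npz"); s=np.load("w4s.npy",allow_pickle=True).item()
P=[wplane(c,s,u,v,.038) for u,v in [(283,279),(370,279)]]; print(np.round(P,4))
Rt=R.from_rotvec(s["orientation"]).as_matrix(); print(Rt.T@(np.mean(P,0)-s["tool_pos"]))
E
python3 -m inch '[{"x":0,"y":-10,"z":5,"twist":0},{"x":0,"y":-25,"z":0,"twist":0},{"x":0,"y":-35,"z":0,"twist":0},{"x":0,"y":-35,"z":0,"twist":0},{"x":0,"y":-30,"z":0,"twist":0},{"x":0,"y":-15,"z":0,"twist":0},{"x":0,"y":0,"z":0,"twist":0},{"x":0,"y":0,"z":0,"twist":0}]'
python3 - <<'E'
from plant import robot,imaging
from h import *
s=robot.read_state()
print(delta(s,[.4851,-.0458,.18],(.995,.1005)))
c=imaging.read_camera("wrist"); cv2.imwrite("pics/w5.png",c["color"][:,:,::-1]); np.savez("w5.npz",**c); np.save("w5s.npy",s,allow_pickle=True)
E
```

```text
[[0.4344 0.306  0.038 ]
 [0.4382 0.3425 0.038 ]]
[-0.00078504  0.16258536  0.01822826]
t: 8.15
tool_pos: [0.4495, 0.3236, 0.3497]
orientation: [-1.256, -1.132, 1.134]
force: [-0.4, -0.2, -1.4]
opening: 0.0399
{'now_grasp': array([0.4494, 0.3235, 0.1827]), 'tool_axes': [[0.103, -0.001, -0.995], [0.995, -0.001, 0.103], [-0.001, -1.0, 0.001]], 'shift_mm': array([-363.6,    2.9,  -73.5]), 'twist1': np.float64(1.3672), 'twist-1': np.float64(-1.7744)}
```

View pics/w5.png

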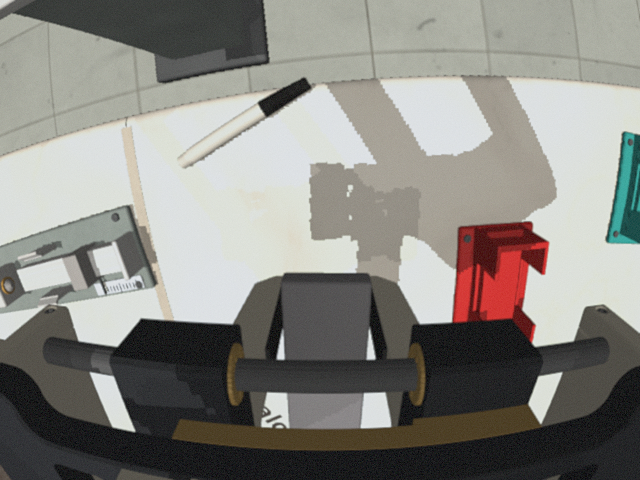

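```bash
python3 -m inch '[{"x":-20,"y":0,"z":-4,"twist":0},{"x":-40,"y":0,"z":-8,"twist":0},{"x":-40,"y":0,"z":-8,"twist":0},{"x":-40,"y":0,"z":-8,"twist":0},{"x":-40,"y":0,"z":-8,"twist":0},{"x":-40,"y":0,"z":-8,"twist":0},{"x":-40,"y":0,"z":-8,"twist":0},{"x":-20,"y":0,"z":-4,"twist":0},{"x":0,"y":0,"z":0,"twist":0.07},{"x":0,"y":0,"z":0,"twist":0.13},{"x":0,"y":0,"z":0,"twist":0.13},{"x":0,"y":0,"z":0,"twist":0.13}]'
python3 -m inch '[{"x":0,"y":0,"z":0,"twist":0.13},{"x":0,"y":0,"z":0,"twist":0.13},{"x":0,"y":0,"z":0,"twist":0.13},{"x":0,"y":0,"z":0,"twist":0.13},{"x":0,"y":0,"z":0,"twist":0.13},{"x":0,"y":0,"z":0,"twist":0.13},{"x":0,"y":0,"z":0,"twist":0.09},{"x":0,"y":0,"z":0,"twist":0.03},{"x":0,"y":0,"z":0,"twist":0},{"x":0,"y":0,"z":0,"twist":0}]'
python3 - <<'E'
from plant import robot,imaging
from h import *
s=robot.read_state()
print(delta(s,[.4766,.0388,.04],(.995,.1005)))
c=imaging.read_camera("wrist"); cv2.imwrite("pics/w6.png",c["color"][:,:,::-1]); np.savez("w6.npz",**c); np.save("w6s.npy",s,allow_pickle=True)
E
```

```text
t: 9.4
tool_pos: [0.476, 0.0393, 0.3482]
orientation: [-1.424, -0.778, 0.784]
force: [1.0, 0.3, -0.7]
opening: 0.0394
t: 10.4
tool_pos: [0.4763, 0.0395, 0.3492]
orientation: [-1.569, -0.084, 0.088]
force: [0.1, 0.2, -0.4]
opening: 0.0395
{'now_grasp': array([0.4758, 0.0395, 0.1822]), 'tool_axes': [[0.994, -0.003, -0.109], [0.109, 0.0, 0.994], [-0.003, -1.0, 0.0]], 'shift_mm': array([  1.1, 142.2,  -0.8]), 'twist1': np.float64(0.0085), 'twist-1': np.float64(-3.1331)}
```

View pics/w6.png

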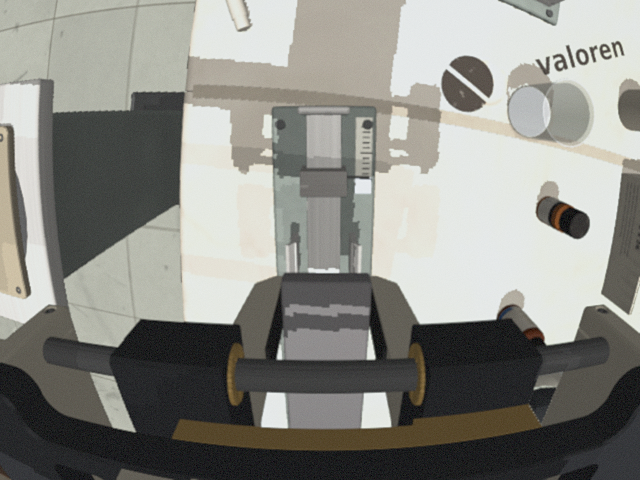

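In the wrist view the tester's bed runs down the middle at about x=323, with the gauge block at (324,182), the scale at (363,150) and the coupon held at (326,300). I'll measure the bed line and gauge face.

```bash
python3 - <<'E'
from h import *
im=cv2.imread("pics/w6.png")
cv2.imwrite("pics/c6.png",cv2.resize(im[95:285,260:390],None,fx=4,fy=4,interpolation=cv2.INTER_CUBIC)[:760])
E
```

```text
(no output)
```

View pics/c6.png

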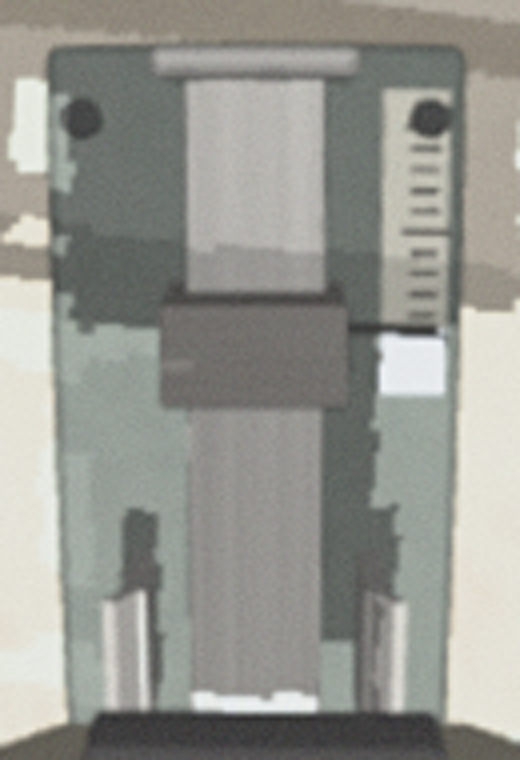

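```bash
python3 - <<'E'
from h import *
c=np.load("w6.npz"); s=np.load("w6s.npy",allow_pickle=True).item()
f=lambda u,v,z:wplane(c,s,260+u/4-.4,95+v/4-.4,z)
for n,a,b,v,z in [("bed far",186,325,90,.03),("bed far",187,325,280,.03),("bed near",189,323,430,.03),("bed near",192,319,660,.03),("gauge top far",164,343,300,.051),("gauge top near",162,347,406,.051),("plate end",50,463,50,.01),("plate",62,456,450,.01),("plate",70,450,690,.01)]:
    p,q=f(a,v,z),f(b,v,z); print(n,((p+q)/2).round(4),np.linalg.norm(p-q).round(4))
E
```

```text
bed far [0.4642 0.1231 0.03  ] 0.0275
bed far [0.4684 0.0849 0.03  ] 0.0278
bed near [0.4717 0.054  0.03  ] 0.0276
bed near [0.477  0.0035 0.03  ] 0.0274
gauge top far [0.4682 0.0837 0.051 ] 0.0336
gauge top near [0.4706 0.0634 0.051 ] 0.0353
plate end [0.4631 0.1324 0.01  ] 0.0875
plate [0.4731 0.0452 0.01  ] 0.0873
plate [ 0.4795 -0.0119  0.01  ] 0.0887
```

```bash
python3 - <<'E'
from h import *
c=np.load("w6.npz"); s=np.load("w6s.npy",allow_pickle=True).item()
Rt=R.from_rotvec(s["orientation"]).as_matrix()
for v,z in [(280,.1845),(280,.188),(273.5,.1725)]:
    P=[wplane(c,s,u,v,z) for u in (282.5,369.5)]; m=np.mean(P,0); print(m.round(4),np.linalg.norm(P[0]-P[1]).round(4),(Rt.T@(m-s["tool_pos"])).round(4))
print(delta(s,[.4744,.0372,.07],(.9943,.1064)))
E
```

```text
[0.4739 0.0551 0.1845] 0.0373 [-0.0002  0.1647  0.0157]
[0.4737 0.0567 0.188 ] 0.0364 [-0.0002  0.1612  0.0173]
[0.4741 0.0528 0.1725] 0.0401 [-0.0002  0.1767  0.0135]
{'now_grasp': array([0.4758, 0.0395, 0.1822]), 'tool_axes': [[0.994, -0.003, -0.109], [0.109, 0.0, 0.994], [-0.003, -1.0, 0.0]], 'shift_mm': array([ -1.4, 112.2,  -2.1]), 'twist1': np.float64(0.0025), 'twist-1': np.float64(-3.1391)}
```

```bash
python3 -m inch '[{"x":-1,"y":15,"z":0,"twist":0},{"x":-1,"y":30,"z":-1,"twist":0},{"x":0,"y":30,"z":0,"twist":0},{"x":0,"y":17,"z":0,"twist":0},{"x":0,"y":0,"z":0,"twist":0},{"x":0,"y":0,"z":0,"twist":0}]'
python3 - <<'E'
from plant import robot,imaging
from h import *
s=robot.read_state()
print(delta(s,[.4738,.0386,.04],(.9943,.1064)))
c=imaging.read_camera("wrist"); cv2.imwrite("pics/w7.png",c["color"][:,:,::-1]); np.savez("w7.npz",**c); np.save("w7s.npy",s,allow_pickle=True)
E
```

```text
t: 11.05
tool_pos: [0.4745, 0.0382, 0.2582]
orientation: [-1.569, -0.084, 0.086]
force: [-0.5, 0.0, -0.7]
opening: 0.0398
{'now_grasp': array([0.4743, 0.0383, 0.0912]), 'tool_axes': [[0.994, -0.001, -0.108], [0.108, 0.0, 0.994], [-0.001, -1.0, 0.0]], 'shift_mm': array([-0.4, 51.2,  0.4]), 'twist1': np.float64(0.0016), 'twist-1': np.float64(-3.14)}
```

View pics/w7.png

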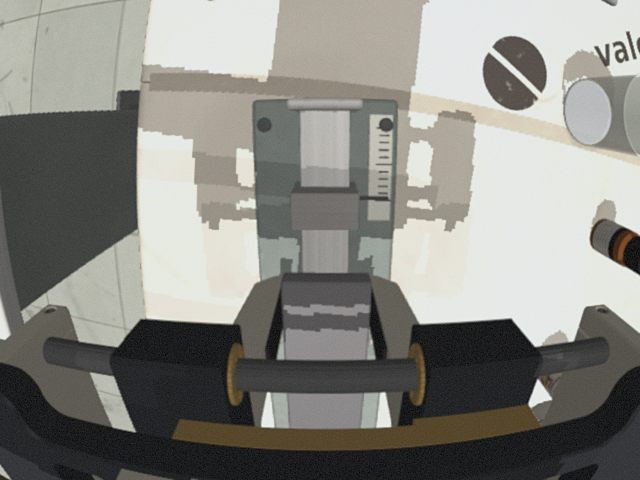

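```bash
python3 - <<'E'
from h import *
im=cv2.imread("pics/w7.png")
cv2.imwrite("pics/c7.png",cv2.resize(im[90:290,245:405],None,fx=4,fy=4,interpolation=cv2.INTER_CUBIC)[200:])
E
```

```text
(no output)
```

View pics/c7.png

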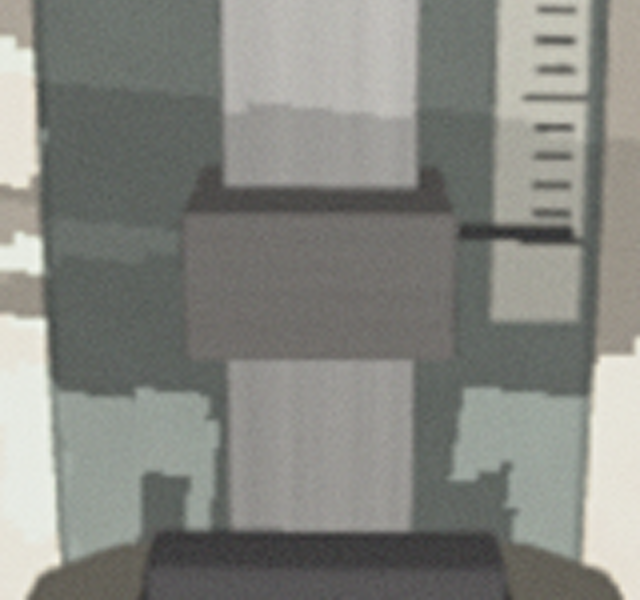

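```bash
python3 - <<'E'
from h import *
c=np.load("w7.npz"); s=np.load("w7s.npy",allow_pickle=True).item()
Rt=R.from_rotvec(s["orientation"]).as_matrix()
f=lambda u,v,z:wplane(c,s,245+u/4-.4,140+v/4-.4,z)
for n,a,b,v,z in [("bed",222,419,60,.03),("bed",229,414,370,.03),("bed",232,412,520,.03),("gauge far",188,451,213,.051),("gauge near",189,451,358,.051),("plate",40,602,150,.01),("plate",60,586,500,.01),("coupon front",150,505,570,.094)]:
    p,q=f(a,v,z),f(b,v,z); m=(p+q)/2;print(n,m.round(4),np.linalg.norm(p-q).round(4),(Rt.T@(m-s["tool_pos"])).round(4))
E
```

```text
bed [0.4666 0.1005 0.03  ] 0.0275 [-0.0009  0.2282  0.0627]
bed [0.4716 0.0554 0.03  ] 0.0271 [-0.0008  0.2282  0.0174]
bed [0.4742 0.0317 0.03  ] 0.0274 [-0.0007  0.2282 -0.0065]
gauge far [0.4684 0.0829 0.051 ] 0.0337 [-0.001   0.2072  0.045 ]
gauge near [0.4706 0.0636 0.051 ] 0.0345 [-0.0009  0.2072  0.0256]
plate [0.4682 0.085  0.01  ] 0.0879 [-0.0009  0.2482  0.0471]
plate [0.4748 0.0266 0.01  ] 0.088 [-0.0006  0.2482 -0.0117]
coupon front [0.4727 0.0531 0.094 ] 0.038 [-0.      0.1642  0.0149]
```

```bash
python3 -m inch '[{"x":-0.6,"y":10,"z":1,"twist":0},{"x":0,"y":15,"z":0,"twist":0},{"x":0,"y":12,"z":0,"twist":0},{"x":0,"y":6,"z":0,"twist":0},{"x":0,"y":3,"z":0,"twist":0},{"x":0,"y":0,"z":0,"twist":0},{"x":0,"y":0,"z":0,"twist":0}]'
python3 -m inch '[{"x":0,"y":2,"z":0,"twist":0},{"x":0,"y":0,"z":0,"twist":0},{"x":0,"y":0,"z":0,"twist":0}]'
```

```text
t: 11.8
tool_pos: [0.4744, 0.0392, 0.2132]
orientation: [-1.569, -0.085, 0.084]
force: [0.9, 0.7, -0.6]
opening: 0.0398
t: 12.1
tool_pos: [0.4742, 0.0392, 0.2109]
orientation: [-1.569, -0.085, 0.085]
force: [0.3, -0.1, -0.7]
opening: 0.0397
```

```bash
python3 -m inch '[{"x":0,"y":2,"z":0,"twist":0},{"x":0,"y":0,"z":0,"twist":0},{"x":0,"y":0,"z":0,"twist":0}]'
python3 -m inch '[{"x":0,"y":2,"z":0,"twist":0},{"x":0,"y":0,"z":0,"twist":0},{"x":0,"y":0,"z":0,"twist":0}]'
```

```text
t: 12.4
tool_pos: [0.4741, 0.0392, 0.2087]
orientation: [-1.569, -0.085, 0.085]
force: [1.1, 0.5, -1.8]
opening: 0.0394
t: 12.7
tool_pos: [0.4743, 0.0392, 0.2075]
orientation: [-1.569, -0.085, 0.085]
force: [-4.3, 0.6, 7.9]
opening: 0.0397
```

```bash
python3 - <<'E'
from plant import robot,imaging
from h import *
s=robot.read_state(); print(s["force"],s["wrist_torque"])
c=imaging.read_camera("wrist"); cv2.imwrite("pics/w8.png",c["color"][:,:,::-1]); np.savez("w8.npz",**c); np.save("w8s.npy",s,allow_pickle=True)
c=imaging.read_camera("scene"); im=c["color"][:,:,::-1];cv2.imwrite("pics/s8.png",cv2.resize(im[200:280,300:400],None,fx=7,fy=7,interpolation=cv2.INTER_CUBIC))
E
```

```text
[-4.3317521   0.61178045  7.94864992] [-0.07137868  0.54799437  0.02748027]
```

View pics/w8.png

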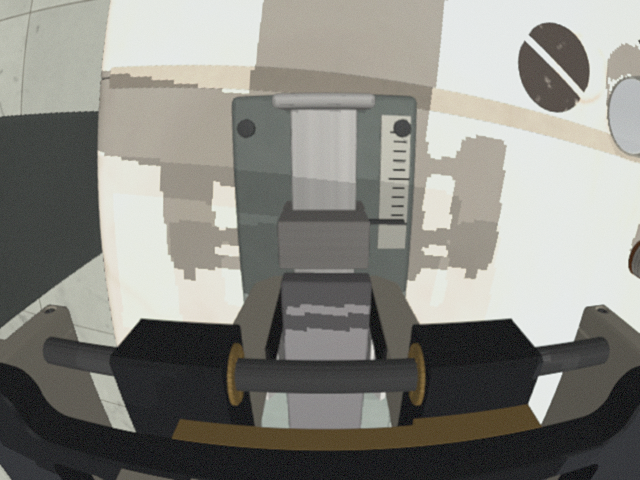

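View pics/s8.png

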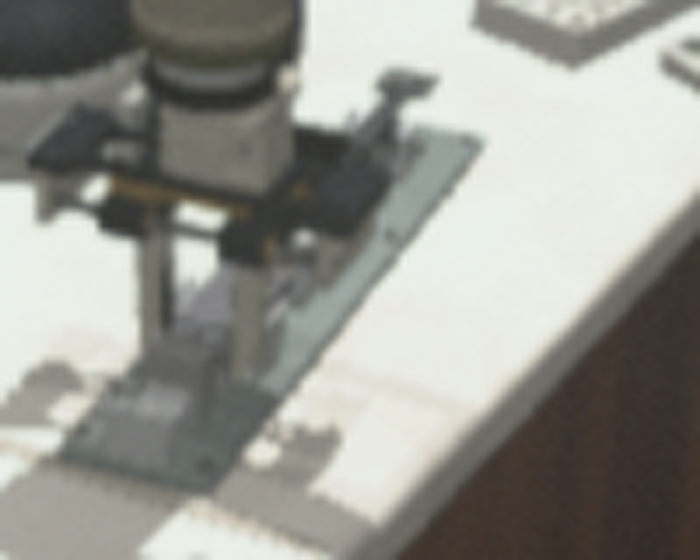

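```bash
python3 -m inch '[{"x":-1,"y":-0.7,"z":0,"twist":0},{"x":0,"y":0,"z":0,"twist":0},{"x":0,"y":0,"z":0,"twist":0}]'
python3 -m inch '[{"x":0,"y":1,"z":0,"twist":0},{"x":0,"y":0,"z":0,"twist":0},{"x":0,"y":0,"z":0,"twist":0}]'
```

```text
t: 13.1
tool_pos: [0.4732, 0.0391, 0.2076]
orientation: [-1.569, -0.085, 0.085]
force: [-1.8, -0.5, 2.7]
opening: 0.0396
t: 13.4
tool_pos: [0.4733, 0.0391, 0.2075]
orientation: [-1.569, -0.085, 0.085]
force: [-7.2, 0.2, 15.0]
opening: 0.0396
```

```bash
python3 - <<'E'
from plant import robot,imaging
from h import *
s=robot.read_state(); F=s["force"];T=s["wrist_torque"];print(F,T)
for z in (-.167,-.177,-.187):
    print(z, "x",(z*F[0]-T[1])/F[2],"y",(T[0]+z*F[1])/F[2])
c=imaging.read_camera("wrist"); s=robot.read_state();F=s["force"];T=s["wrist_torque"];print(F,T)
im=c["color"][:,:,::-1];cv2.imwrite("pics/w9.png",cv2.resize(im[180:440,220:430],None,fx=3,fy=3,interpolation=cv2.INTER_CUBIC)[:600]);np.savez("w9.npz",**c)
E
```

```text
[-7.16894663  0.2115723  14.98919494] [0.00856303 1.1238768  0.01069597]
-0.167 x 0.004892676900491506 y -0.0017859228136058141
-0.177 x 0.009675419840774024 y -0.001927072692045799
-0.187 x 0.014458162781056556 y -0.002068222570485784
[-7.83575971 -0.83007552 14.44433971] [-0.07600164  1.20729746 -0.02503121]
```

View pics/w9.png

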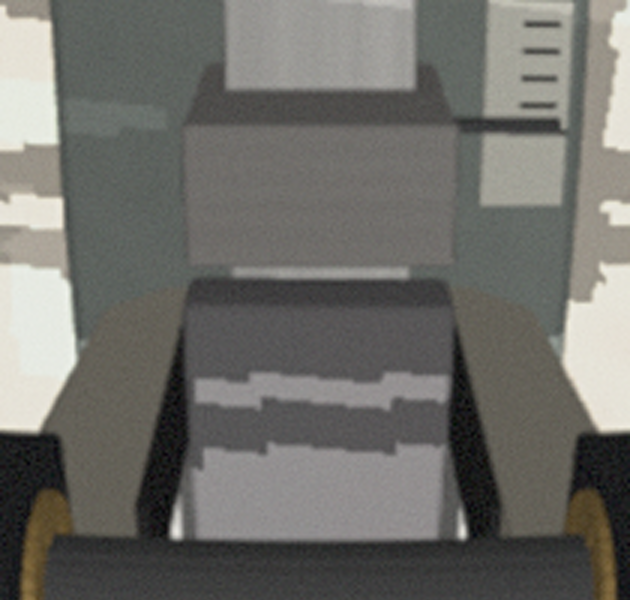

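The contact lies under the grasp (x about +10 mm, y about 0), so the coupon is seated on the bed. It lines up with the gauge block (both span 187 to 452 in the crop) with a gap between them. I'll ease the pressure and release.

```bash
python3 -m inch '[{"x":0,"y":-0.8,"z":0,"twist":0},{"x":0,"y":0,"z":0,"twist":0}]'
python3 -m inch '[{"x":0,"y":0,"z":0,"twist":0},{"x":0,"y":0,"z":0,"twist":0},{"x":0,"y":0,"z":0,"twist":0},{"x":0,"y":0,"z":0,"twist":0}]' 0.3
python3 -m inch '[{"x":0,"y":-8,"z":0,"twist":0},{"x":0,"y":-20,"z":0,"twist":0},{"x":0,"y":-40,"z":0,"twist":0},{"x":0,"y":-40,"z":0,"twist":0},{"x":0,"y":-20,"z":0,"twist":0},{"x":0,"y":0,"z":0,"twist":0},{"x":0,"y":0,"z":0,"twist":0}]'
python3 - <<'E'
from plant import robot,imaging
from h import *
s=robot.read_state(); print(delta(s,[.4738,.0386,.04],(.9943,.1064)))
c=imaging.read_camera("wrist");np.savez("w10.npz",**c); np.save("w10s.npy",s,allow_pickle=True);cv2.imwrite("pics/w10.png",c["color"][:,:,::-1])
c=imaging.read_camera("top");im=c["color"][:,:,::-1];cv2.imwrite("pics/t10.png",im);np.savez("t10.npz",**c)
E
```

```text
t: 13.65
tool_pos: [0.4732, 0.0391, 0.2075]
orientation: [-1.569, -0.085, 0.085]
force: [-3.4, 0.6, 7.4]
opening: 0.0394
t: 14.05
tool_pos: [0.4731, 0.0391, 0.207]
orientation: [-1.569, -0.085, 0.085]
force: [0.3, -1.3, 0.3]
opening: 0.06
t: 14.75
tool_pos: [0.4732, 0.0391, 0.3356]
orientation: [-1.569, -0.086, 0.084]
force: [-0.3, -0.7, -1.2]
opening: 0.0606
{'now_grasp': array([0.4734, 0.0391, 0.1686]), 'tool_axes': [[0.994, 0.001, -0.108], [0.108, -0.0, 0.994], [0.001, -1.0, -0.0]], 'shift_mm': array([  0.2, 128.6,  -0.5]), 'twist1': np.float64(0.0014), 'twist-1': np.float64(-3.1402)}
```

View pics/w10.png

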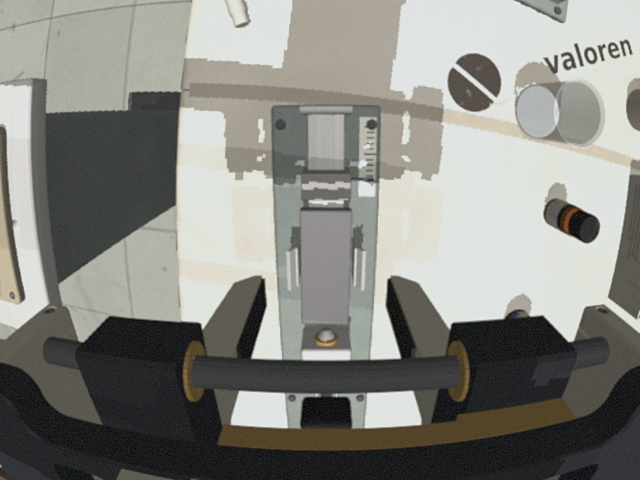

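The coupon lies on the bed (pixels 301..352, 209..324), with the gauge block at (327,187) and the striker nose at (326,336). I'll check that it's straight and flat.

```bash
python3 - <<'E'
from h import *
im=cv2.imread("pics/w10.png")
cv2.imwrite("pics/c10.png",cv2.resize(im[165:350,265:390],None,fx=4,fy=4,interpolation=cv2.INTER_CUBIC)[:760])
im=cv2.imread("pics/t10.png")
cv2.imwrite("pics/c11.png",cv2.resize(im[180:290,220:450],None,fx=3.4,fy=3.4,interpolation=cv2.INTER_CUBIC))
E
```

```text
(no output)
```

View pics/c10.png

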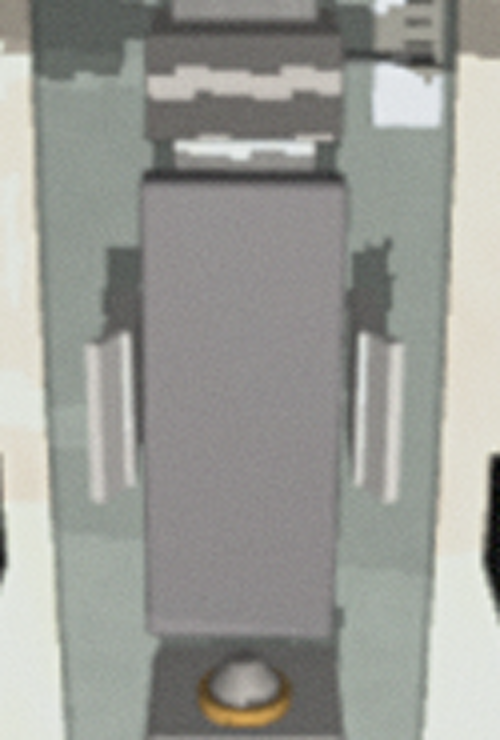

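View pics/c11.png

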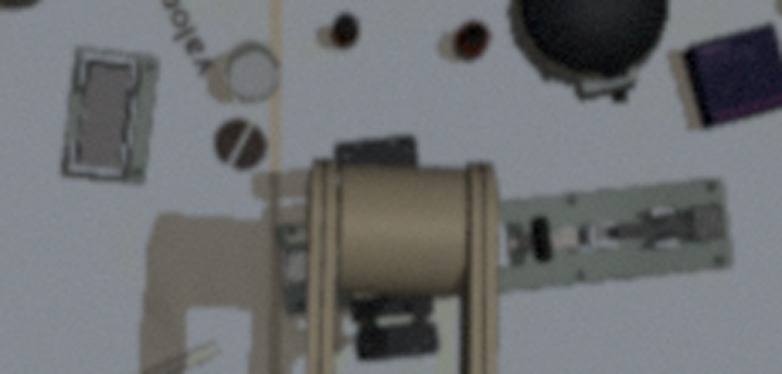

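The coupon sits straight between the cheeks with gaps at both ends. In the top view the other two are still in the magazine (110,115) and the gauge pointer hasn't moved. Next is the handle.

```bash
python3 -m inch '[{"x":0,"y":0,"z":-20,"twist":0},{"x":0,"y":0,"z":-40,"twist":0},{"x":0,"y":0,"z":-40,"twist":0},{"x":0,"y":0,"z":-40,"twist":0},{"x":0,"y":0,"z":-18,"twist":0},{"x":0,"y":0,"z":0,"twist":0.07},{"x":0,"y":0,"z":0,"twist":0.15},{"x":0,"y":0,"z":0,"twist":0.15},{"x":0,"y":0,"z":0,"twist":0.15},{"x":0,"y":0,"z":0,"twist":0.15},{"x":0,"y":0,"z":0,"twist":0.15},{"x":0,"y":0,"z":0,"twist":0.15}]'
python3 -m inch '[{"x":0,"y":0,"z":0,"twist":0.15},{"x":0,"y":0,"z":0,"twist":0.15},{"x":0,"y":0,"z":0,"twist":0.15},{"x":0,"y":0,"z":0,"twist":0.12},{"x":0,"y":0,"z":0,"twist":0.03},{"x":0,"y":0,"z":0,"twist":0},{"x":0,"y":0,"z":0,"twist":0}]'
python3 - <<'E'
from plant import robot,imaging
from h import *
s=robot.read_state(); print(delta(s,[.490,-.1184,.084],(.1064,-.9943)))
c=imaging.read_camera("wrist");np.savez("w12.npz",**c); np.save("w12s.npy",s,allow_pickle=True);cv2.imwrite("pics/w12.png",c["color"][:,:,::-1])
E
```

```text
t: 16.05
tool_pos: [0.4896, -0.1178, 0.3332]
orientation: [-1.463, 0.681, -0.675]
force: [0.0, -0.6, 0.2]
opening: 0.0602
t: 16.75
tool_pos: [0.4898, -0.1179, 0.334]
orientation: [-1.26, 1.13, -1.126]
force: [-0.2, -0.5, 0.2]
opening: 0.0603
{'now_grasp': array([ 0.4894, -0.1178,  0.167 ]), 'tool_axes': [[0.11, -0.002, 0.994], [-0.994, 0.001, 0.11], [-0.001, -1.0, -0.002]], 'shift_mm': array([ 0.8, 83. ,  0.7]), 'twist1': np.float64(0.0034), 'twist-1': np.float64(-3.1382)}
```

View pics/w12.png

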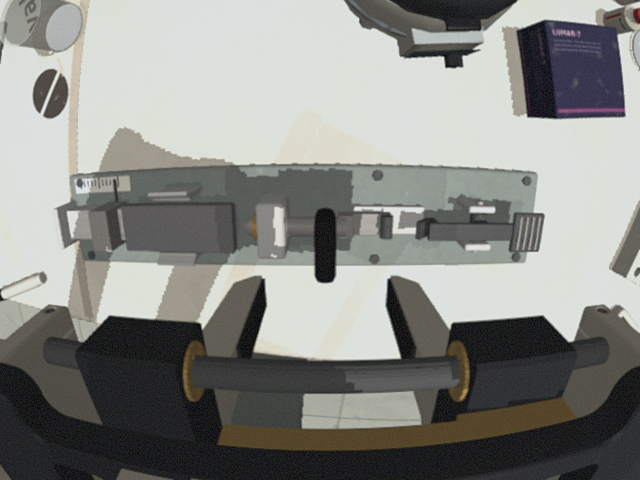

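The view shows the whole tester: handle at (325,245), pad at (528,232), coupon at (180,227). I'll measure the handle and pad.

```bash
python3 - <<'E'
from h import *
c=np.load("w12.npz"); s=np.load("w12s.npy",allow_pickle=True).item()
Rt=R.from_rotvec(s["orientation"]).as_matrix()
im=cv2.imread("pics/w12.png")
hs=(im.max(2)<35)[195:290,295:350]; ys,xs=np.where(hs); print("black",xs.min()+295,xs.max()+295,ys.min()+195,ys.max()+195)
def g(n,u,v,z):
    p=wplane(c,s,u,v,z); print(n,p.round(4),(Rt.T@(p-s["tool_pos"])*1000).round(1))
g("handle top mid, far edge",325.5,208,.097); g("left",315,225,.097); g("right",336,225,.097); g("near end bottom?",325,283,.06);g("near end top",325,283,.097)
for u,v in [(511,213),(544,213),(543,252),(512,250)]: g("pad",u,v,.053)
E
python3 - <<'E'
import cv2
im=cv2.imread("pics/w12.png")
cv2.imwrite("pics/c12.png",cv2.resize(im[190:300,240:400],None,fx=5,fy=5,interpolation=cv2.INTER_CUBIC))
E
```

```text
black 315 335 209 281
handle top mid, far edge [ 0.5197 -0.1152  0.097 ] [  0.9 236.9  30.5]
left [ 0.5085 -0.11    0.097 ] [ -5.5 236.9  19.9]
right [ 0.5098 -0.1227  0.097 ] [  7.2 236.9  19.9]
near end bottom? [ 0.4532 -0.1221  0.06  ] [  0.4 274.  -36.3]
near end top [ 0.4706 -0.1203  0.097 ] [  0.5 237.  -18.9]
pad [ 0.5226 -0.262   0.053 ] [147.1 280.8  17.3]
pad [ 0.5267 -0.2941  0.053 ] [179.5 280.7  17.9]
pad [ 0.4934 -0.3035  0.053 ] [185.2 280.8 -16.2]
pad [ 0.4923 -0.2713  0.053 ] [153.1 280.8 -13.8]
```

View pics/c12.png

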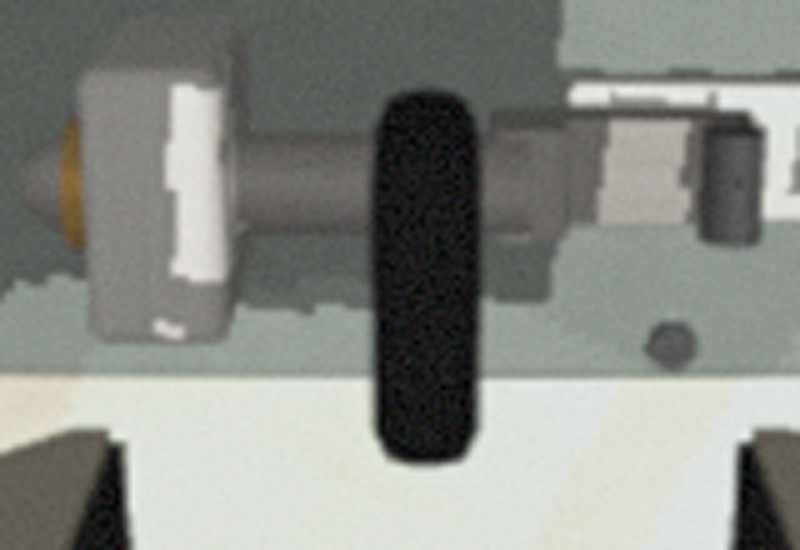

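```bash
python3 -m inch '[{"x":0.8,"y":0,"z":2,"twist":0},{"x":0,"y":0,"z":0,"twist":0},{"x":0,"y":10,"z":0,"twist":0},{"x":0,"y":20,"z":0,"twist":0},{"x":0,"y":20,"z":0,"twist":0},{"x":0,"y":18,"z":0,"twist":0},{"x":0,"y":10,"z":0,"twist":0},{"x":0,"y":3,"z":0,"twist":0},{"x":0,"y":0,"z":0,"twist":0}]' -0.2
python3 -m inch '[{"x":0,"y":0,"z":0,"twist":0},{"x":0,"y":0,"z":0,"twist":0},{"x":0,"y":0,"z":0,"twist":0},{"x":0,"y":0,"z":0,"twist":0}]' -0.9 30
```

```text
t: 17.7
tool_pos: [0.4922, -0.1186, 0.254]
orientation: [-1.259, 1.129, -1.128]
force: [0.1, -0.5, -0.3]
opening: 0.0372
t: 18.1
tool_pos: [0.4925, -0.1186, 0.2549]
orientation: [-1.258, 1.128, -1.129]
force: [0.3, 0.6, 2.2]
opening: 0.0137
```

```bash
python3 -m inch '[{"x":3,"y":0,"z":0,"twist":0},{"x":6,"y":0,"z":0,"twist":0},{"x":8,"y":0,"z":0,"twist":0},{"x":8,"y":0,"z":0,"twist":0},{"x":8,"y":0,"z":0,"twist":0},{"x":7,"y":0,"z":0,"twist":0},{"x":5,"y":0,"z":0,"twist":0},{"x":3,"y":0,"z":0,"twist":0},{"x":0,"y":0,"z":0,"twist":0},{"x":0,"y":0,"z":0,"twist":0}]' - 45
```

```text
t: 19.1
tool_pos: [0.4977, -0.1646, 0.2547]
orientation: [-1.256, 1.13, -1.125]
force: [-2.7, 15.6, 11.1]
opening: 0.0134
```

```bash
python3 -m inch '[{"x":2,"y":0,"z":0,"twist":0},{"x":2,"y":0,"z":0,"twist":0},{"x":1,"y":0,"z":0,"twist":0},{"x":0,"y":0,"z":0,"twist":0},{"x":0,"y":0,"z":0,"twist":0}]'
```

```text
t: 19.6
tool_pos: [0.4982, -0.1693, 0.2547]
orientation: [-1.255, 1.131, -1.124]
force: [-2.9, 17.3, 11.4]
opening: 0.0136
```

```bash
python3 -m inch '[{"x":1.5,"y":0,"z":0,"twist":0},{"x":0,"y":0,"z":0,"twist":0},{"x":-2,"y":0,"z":0,"twist":0},{"x":-2,"y":0,"z":0,"twist":0},{"x":-3,"y":0,"z":0,"twist":0},{"x":-1.5,"y":0,"z":0,"twist":0},{"x":0,"y":0,"z":0,"twist":0},{"x":0,"y":0,"z":0,"twist":0}]'
```

```text
t: 20.4
tool_pos: [0.4974, -0.1624, 0.2547]
orientation: [-1.256, 1.13, -1.125]
force: [-2.1, 16.2, 10.4]
opening: 0.0136
```

```bash
python3 -m inch '[{"x":-1.5,"y":0,"z":0,"twist":0},{"x":0,"y":0,"z":0,"twist":0},{"x":0,"y":0,"z":0,"twist":0}]'
```

```text
t: 20.7
tool_pos: [0.4973, -0.1618, 0.2548]
orientation: [-1.257, 1.129, -1.127]
force: [-1.8, 10.0, 8.9]
opening: 0.0137
```

The force fell about 6 N while the tool moved only 0.6 mm, so the sear has caught. I'll ease the rest and let go.

```bash
python3 -m inch '[{"x":-1.5,"y":0,"z":0,"twist":0},{"x":0,"y":0,"z":0,"twist":0},{"x":0,"y":0,"z":0,"twist":0}]'
python3 -m inch '[{"x":0,"y":0,"z":0,"twist":0},{"x":0,"y":0,"z":0,"twist":0},{"x":0,"y":0,"z":0,"twist":0}]' -0.2
python3 -m inch '[{"x":0,"y":-8,"z":0,"twist":0},{"x":0,"y":-20,"z":0,"twist":0},{"x":0,"y":-30,"z":0,"twist":0},{"x":0,"y":-22,"z":0,"twist":0},{"x":0,"y":-5,"z":0,"twist":0},{"x":0,"y":0,"z":0,"twist":0},{"x":0,"y":0,"z":0,"twist":0}]'
python3 - <<'E'
from plant import robot,imaging
from h import *
s=robot.read_state(); print(delta(s,[.490,-.1184,.084],(.1064,-.9943)))
c=imaging.read_camera("wrist");np.savez("w13.npz",**c); np.save("w13s.npy",s,allow_pickle=True);cv2.imwrite("pics/w13.png",c["color"][:,:,::-1])
E
```

```text
t: 21.0
tool_pos: [0.4972, -0.1613, 0.2548]
orientation: [-1.258, 1.128, -1.129]
force: [-0.3, 4.0, 6.5]
opening: 0.0138
t: 21.3
tool_pos: [0.4967, -0.1616, 0.2539]
orientation: [-1.259, 1.129, -1.129]
force: [-0.0, -0.4, -0.8]
opening: 0.033
t: 22.0
tool_pos: [0.4965, -0.1612, 0.338]
orientation: [-1.259, 1.13, -1.128]
force: [-0.4, -0.3, -0.4]
opening: 0.0368
{'now_grasp': array([ 0.4963, -0.1611,  0.171 ]), 'tool_axes': [[0.109, -0.001, 0.994], [-0.994, 0.001, 0.109], [-0.001, -1.0, -0.001]], 'shift_mm': array([-43.1,  87. ,  -1.5]), 'twist1': np.float64(0.0022), 'twist-1': np.float64(-3.1394)}
```

View pics/w13.png

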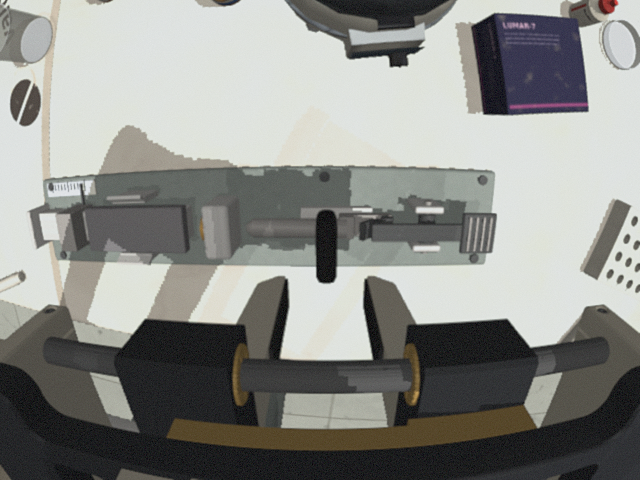

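The striker stays cocked: the handle is at (326,245), drawn away from the housing at (216,232), and the coupon hasn't moved. The pad is at (478,233). I'll shut the fingers and press it.

```bash
python3 - <<'E'
from h import *
c=np.load("w13.npz"); s=np.load("w13s.npy",allow_pickle=True).item()
P=np.array([wplane(c,s,u,v,.053) for u,v in [(461,213),(494,213),(495,253),(463,251)]]);print(P.round(4),P.mean(0))
print(delta(s,[*P.mean(0)[:2],.053],(.1064,-.9943),h=.186))
E
python3 -m inch '[{"x":20,"y":0,"z":0,"twist":0},{"x":30,"y":0,"z":0,"twist":0},{"x":30,"y":0,"z":0,"twist":0},{"x":30,"y":0,"z":0,"twist":0},{"x":12,"y":0,"z":0,"twist":0},{"x":0,"y":0,"z":0,"twist":0},{"x":0,"y":0,"z":0,"twist":0}]' -1
python3 - <<'E'
from plant import robot,imaging
from h import *
s=robot.read_state(); print(s["opening"],delta(s,[.5088,-.2828,.053],(.1064,-.9943),h=.186))
c=imaging.read_camera("wrist");np.savez("w14.npz",**c); np.save("w14s.npy",s,allow_pickle=True);cv2.imwrite("pics/w14.png",c["color"][:,:,::-1])
E
```

```text
[[ 0.5231 -0.2636  0.053 ]
 [ 0.5266 -0.2921  0.053 ]
 [ 0.4937 -0.3016  0.053 ]
 [ 0.4927 -0.2722  0.053 ]] [ 0.50899629 -0.28239372  0.053     ]
{'now_grasp': array([ 0.4962, -0.1611,  0.152 ]), 'tool_axes': [[0.109, -0.001, 0.994], [-0.994, 0.001, 0.109], [-0.001, -1.0, -0.001]], 'shift_mm': array([122. ,  98.9,  -0.4]), 'twist1': np.float64(0.0022), 'twist-1': np.float64(-3.1394)}
t: 22.75
tool_pos: [0.5099, -0.2819, 0.3382]
orientation: [-1.258, 1.131, -1.127]
force: [0.3, 0.2, -0.2]
opening: 0.0001
0.00014097879097190716 {'now_grasp': array([ 0.5097, -0.2816,  0.1522]), 'tool_axes': [[0.108, -0.001, 0.994], [-0.994, 0.002, 0.108], [-0.002, -1.0, -0.001]], 'shift_mm': array([ 1.3, 99.2, -0.9]), 'twist1': np.float64(0.002), 'twist-1': np.float64(-3.1396)}
```

View pics/w14.png

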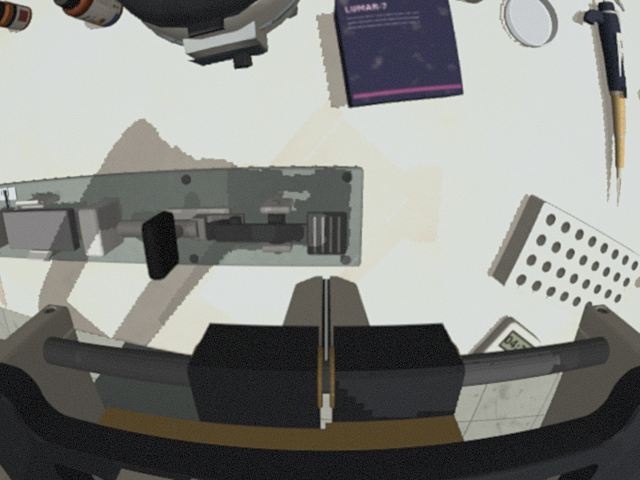

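```bash
python3 -m inch '[{"x":1,"y":10,"z":0,"twist":0},{"x":0,"y":25,"z":0,"twist":0},{"x":0,"y":30,"z":0,"twist":0},{"x":0,"y":20,"z":0,"twist":0},{"x":0,"y":9,"z":0,"twist":0},{"x":0,"y":0,"z":0,"twist":0},{"x":0,"y":0,"z":0,"twist":0}]'
python3 -m inch '[{"x":0,"y":3,"z":0,"twist":0},{"x":0,"y":3,"z":0,"twist":0},{"x":0,"y":3,"z":0,"twist":0},{"x":0,"y":2,"z":0,"twist":0},{"x":0,"y":0,"z":0,"twist":0},{"x":0,"y":0,"z":0,"twist":0}]'
```

```text
t: 23.5
tool_pos: [0.5106, -0.2834, 0.2461]
orientation: [-1.259, 1.127, -1.129]
force: [0.3, -0.5, 0.2]
opening: 0.0006
t: 24.1
tool_pos: [0.5109, -0.2847, 0.2363]
orientation: [-1.259, 1.126, -1.132]
force: [-1.4, -1.0, 8.7]
opening: 0.0006
```

```bash
python3 -m inch '[{"x":0,"y":2,"z":0,"twist":0},{"x":0,"y":2,"z":0,"twist":0},{"x":0,"y":2,"z":0,"twist":0},{"x":0,"y":0,"z":0,"twist":0},{"x":0,"y":0,"z":0,"twist":0}]'
```

```text
t: 24.6
tool_pos: [0.5108, -0.2848, 0.2295]
orientation: [-1.259, 1.126, -1.132]
force: [0.2, -5.3, 5.5]
opening: 0.0005
```

```bash
python3 -m inch '[{"x":0,"y":1.5,"z":0,"twist":0},{"x":0,"y":1.5,"z":0,"twist":0},{"x":0,"y":0,"z":0,"twist":0},{"x":0,"y":0,"z":0,"twist":0}]'
python3 - <<'E'
from plant import robot,imaging
from h import *
c=imaging.read_camera("wrist");cv2.imwrite("pics/w15.png",c["color"][:,:,::-1])
E
```

```text
t: 25.0
tool_pos: [0.5109, -0.2851, 0.2271]
orientation: [-1.259, 1.125, -1.133]
force: [-1.3, -5.6, 8.1]
opening: 0.0009
```

View pics/w15.png

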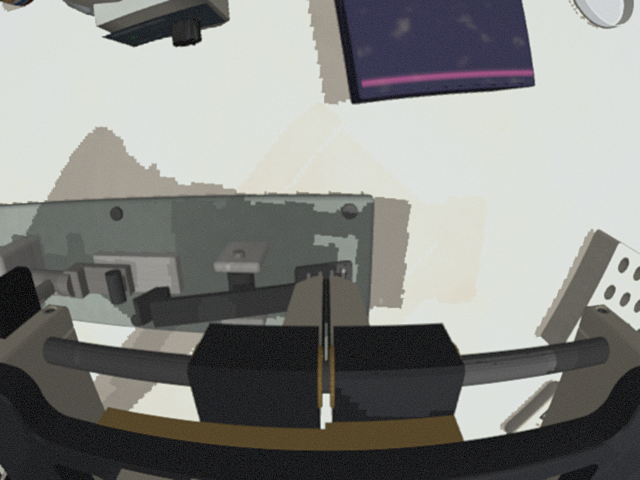

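The rocker is down and the handle has left the catch (far left, (15,300)), so it has fired. I'll go straight up and check.

```bash
python3 -m inch '[{"x":0,"y":-10,"z":0,"twist":0},{"x":0,"y":-25,"z":0,"twist":0},{"x":0,"y":-35,"z":0,"twist":0},{"x":0,"y":-35,"z":0,"twist":0},{"x":-25,"y":-15,"z":0,"twist":0},{"x":-35,"y":0,"z":0,"twist":0},{"x":-35,"y":0,"z":0,"twist":0},{"x":-20,"y":0,"z":0,"twist":0},{"x":0,"y":0,"z":0,"twist":0},{"x":0,"y":0,"z":0,"twist":0}]'
python3 - <<'E'
from plant import robot,imaging
from h import *
c=imaging.read_camera("wrist");cv2.imwrite("pics/w16.png",c["color"][:,:,::-1])
c=imaging.read_camera("top");cv2.imwrite("pics/t16.png",cv2.resize(c["color"][180:300,220:450,::-1],None,fx=3.4,fy=3.4,interpolation=cv2.INTER_CUBIC))
c=imaging.read_camera("scene");cv2.imwrite("pics/s16.png",cv2.resize(c["color"][200:300,230:380,::-1],None,fx=5.3,fy=5.3,interpolation=cv2.INTER_CUBIC))
E
```

```text
t: 26.05
tool_pos: [0.4977, -0.169, 0.3451]
orientation: [-1.259, 1.128, -1.127]
force: [0.3, -0.4, 0.0]
opening: 0.0007
```

View pics/w16.png

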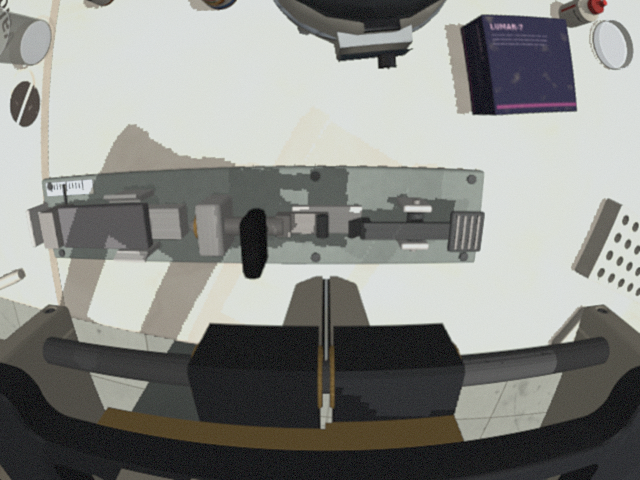

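View pics/t16.png

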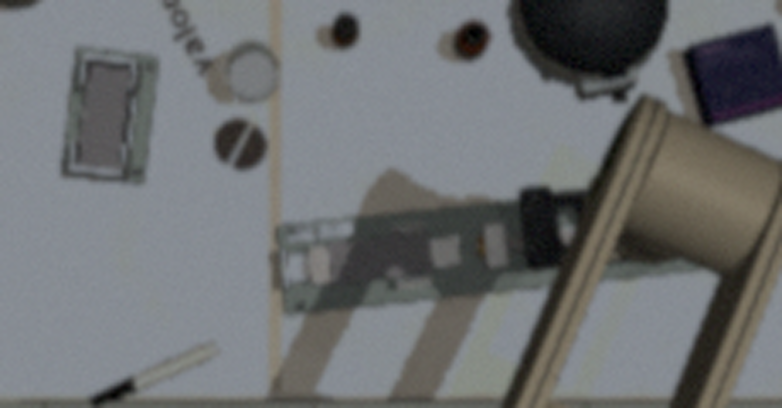

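View pics/s16.png

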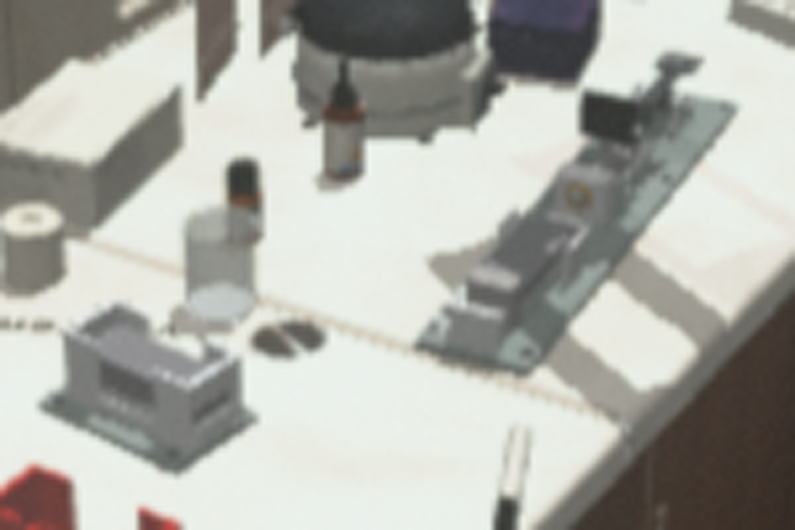

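The striker has fired and is back at rest, with its handle at (255,243). The coupon is still flat on the bed, and the gauge pointer has moved up the scale to (66,190). The other coupons are in the magazine, the bystanders are where they were, and the arm is clear. I'm handing in.

```bash
python3 -c "
from plant import robot
print(robot.close_job())"
```

```text
the job is handed in; nothing more can be done
None
```

The job is done and handed in; the last move ended at 26 s of the 67 s allowed. I pulled the bottom coupon out through the slot and laid it on the bed between the guide cheeks. I then drew the striker back about 52 mm until the sear caught, let go, saw it stay cocked, and pressed the pad to fire it.

**Last pictures:** the striker is back at rest and the coupon is still flat on the bed. The gauge block has been thrown along its scale, by roughly 20 mm judged by eye. The other coupons are in the magazine, the bystanders in view are where they were, and the arm is clear.

**Readings that were not clean:**
- **Placing:** the coupon met the bed with about 15 N down and 7 N sideways before I eased off. A check of the force and torque put the contact under the grasp, on the bed.
- **Tester position:** the top and wrist cameras disagreed by about 3 mm, so I went by the wrist camera.
- **Sear pad:** it was pressed about 12 mm, more than the 8 to 9 mm needed. The force peaked at about 9 N, above the 2 to 4 N given for its spring.
- **Timer and marker:** both looked undisturbed in the views I had, but I did not measure them.

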